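# Bolt the hold-down bar over a road stud in its curing fixture

## Robot

A 6-joint arm with a two-finger parallel gripper is mounted at the origin on a cart in front of the work surface, level with it; the furniture and walls round the work are solid. World frame = base frame: x ahead of the robot, y to its left, z up, the work surface at z = 0. Lengths are in mm, angles in rad, forces in N, time in s.
With the tool pointing down it reaches from about 275 to 875 mm from the base axis. Payload 12.5 kg.
Tool frame: the origin (TCP) lies at the very end of the fingers, on their centre line; the grasp point (between the pads) lies 19 mm behind it; z points along the fingers, y is the line along which they close (so a half turn about z gives the same grasp; the last joint's range is limited). The gripper opens to 85 mm and grips with 20 to 120 N. Pads are 22 mm wide; open, the fingers measure 114 mm over their backs; the gripper's body (76 mm by 85 mm) begins 54 mm behind the grasp point. The pads swing forward as they close: fully open they stand 13 mm farther back than shut.
Start: joints at [-1.216, 0.351, 1.652, -0, 1.139, -0.085], TCP at [234.184, -497.637, 231.29] pointing down, gripper open.
Joint ranges: [-2.75, 2.75], [-0.79, 2.1], [0.01, 2.65], [-1.57, 4.71], [0.07, 3.14], [-2.87, 2.87]. Speed limits (rad/s): [2.22, 2.22, 2.79, 3.14, 3.14, 3.14].

## Interface

Orientations are given as a unit quaternion [x, y, z, w].
In Python, from cell import robot gives the robot as it stands.
- The arm moves only by the tool drive_effector, called after "Call:" by a JSON object that holds its "op" and its "data", one argument or row to a line. Schema: {"type":"object","properties":{"motion":{"type":"array","items":{"type":"array","items":{"type":"number"},"minItems":6,"maxItems":6},"minItems":1,"maxItems":8},"aperture":{"type":"number"},"clamp_n":{"type":"number"},"only":{"type":"string"},"quiet":{"type":"boolean"},"lines":{"type":"string"}},"required":["motion"],"additionalProperties":false}. motion is a list of rows, 1 to 8 of them, each of 6 numbers: dx, dy, dz in shares of the most that a row can go, 1 being 50 mm, then a rotation vector rx, ry, rz in units of 0.25 rad; each row shifts and turns the commanded pose from where the row before left it, along the tool's axes as they then stand; what a row does not reach is not made up. A row lasts 1/10 s, in which the tool goes at most 50 mm and 0.15 rad, less where a joint would pass 70% of its speed; a pose out of reach is approached as far as the arm can. aperture is the opening from 0.0 (shut) to 1.0 (fully open), set as the call begins (left out keeps the last). The fingers move at their own pace and stop on an object; clamp_n is the grip in N (left out, the last holds). Time passes only in rows, so rows that do not move let the fingers close. The tool returns the time, the measured TCP pose, the force, the opening and the grip force at its end. only (a regular expression) keeps the lines of the reply that match it, lines (a string "A,B") keeps lines A to B, and quiet returns only ok. Input that does not fit is refused with a message, and nothing moves.
- robot.get_obs(): the state, without advancing time (a new reading comes with each control period).
- robot.grab_frame(name): name is "side" or "top"; returns a dict with "pixels" (480x640x3 uint8, red, green, blue), "K" (3x3 intrinsics, pixels), "D" ([k1, k2, p1, p2, k3] as OpenCV has them; the pictures are not rectified), "extrinsics" (4x4, takes a point from world to camera coordinates). Camera axes: x right, y down, z forward; pixel columns grow to the right and rows downward; lengths in mm; the calibration is good to about 2 mm. A picture is of the moment at which its call begins. There is no depth.
- robot.sign_off(): hands the job in; it is judged then, once.
The state is a dict: "t": time; "joint_positions": joint angles; "joint_vel": joint speeds; "effort": joint torques, N m; "ee_pos": TCP position; "eef_rot": TCP orientation; "ft_force": force on the tool from outside, world axes, zero at the start; "ft_torque": the same for the moment, N m; "opening": opening from 0.0 (shut) to 1.0 (fully open); "grasp_force": force on a finger pad.
Only numpy, scipy, OpenCV 4.12 (cv2) and the standard library are available. Lean on these libraries where they do the work, as an engineer would, in place of code of your own. Each camera call takes 0.05 s, during which the arm holds its last target. There are 200 camera calls.

## Task

The road stud in the fixture is glued and ready to cure. Swing the blue hold-down bar down over it, and with the bar down slide the red-knobbed bolt fully home through the keeper so that the bar cannot lift. Leave the stud seated in its nest and do not disturb the other things on the bench.

Things in the scene. Friction and masses are not known exactly. Their poses are not given: they have to be found in the camera images.
- fixture: Curing fixture fixed to the bench: aluminium base plate 160 (x) x 293 (y) x 12 mm, origin at the centre of its underside, z up, turned about the vertical. Hinge cheeks near its +y end, up to z = 90 mm; a rest for the bar at y = -37 mm; near its -y end a steel keeper block, 40 mm wide, y = -104.5 to -126.5 mm, top at z = 112.5 mm, with a 17 x 17 mm window through it along y.
- bar_hinge (a point): Point on the hinge axis of the bar, at (0, 116.5, 79) mm in the fixture's frame. The axis is the fixture's x axis. Axes as the fixture's.
- hold_down_bar (a joint): Angle of the blue bar (36 mm wide, 8 mm thick, 209 mm from hinge axis to end) above level: 0 = down on its rest over the stud, pointing to the fixture's -y; it grows as the free end rises. Starts at 0.35 to 0.7. A friction hinge holds it where it is left; 2 to 6 N at the knob swings it down. Two feet on a sprung yoke beneath it press lightly on the stud's rim when it is down.
- bolt (a joint): Travel of the bolt along the bar, m: 0 = withdrawn, 0.034 = home at its stop; it grows towards the bar's free end. Starts at 0 to 0.005; 2.5 N of friction. Bar down: the nose stands 10 mm before the keeper at 0, enters at 0.010, reaches its far face at 0.032. A bolt more than 9 mm out lands on the keeper when the bar comes down and stops the bar.
- bolt_knob (a point): Centre of the red ball knob, 19 mm diameter, on an 8 mm stem: pinch it with the fingers closing along the fixture's x. Bar down and bolt at 0: at (0, -28.5, 126) mm in the fixture's frame, 145 mm from the hinge axis along the bar and 47 mm above it; moves with bar and bolt. The bolt's straps lie 20 mm lower than its centre, the bar 43 mm lower. Axes as the bar's.
- bolt_tip (a point): Nose end of the steel bolt (12 mm diameter, rounded end), on its axis, 16 mm above the bar's axis line. Axes as the bar's.
- keeper_mouth (a point): Centre of the keeper's window on the side where the bolt enters, at (0, -104.5, 95) mm in the fixture's frame; the keeper is 22 mm deep from here towards the fixture's -y. Axes as the fixture's.
- nest (a point): Centre of the nest on top of the base plate, at (0, 31.5, 12) mm in the fixture's frame, where the stud's underside rests between four white dowels.
- nest_stud: The road stud in the nest, 108 mm diameter, 49 mm high, grey cast rim and dark body, loose, about 0.5 kg. Origin at the centre of its underside.
- spare_stud: Another road stud standing on the bench at the back right, 108 mm diameter, 49 mm high. Origin at the centre of its underside. Leave alone.
- green_cup: Small green cup, 73 mm diameter, 30 mm high, on the right. Origin at the centre of its underside. Leave alone.
- thread_lock: Small red bottle with a white nozzle, 32 mm diameter, 88 mm high, upright, behind the fixture. Origin at the centre of its underside. Leave alone.
- gaskets: Black rubber gasket rings lying flat, 107 mm diameter, 9 mm high, behind the fixture. Origin at the centre of the underside. Leave alone.
- driver: Screwdriver with a yellow handle lying on the bench to the right, 202 mm long. Leave alone.

How it is judged (in metres and radians):
On the way, in this order (a step that is already met when the one before it is completed fails the run):
1. the bar is swung down onto its rest (value of joint hold_down_bar below 0.03 rad), for 0.1 s.
2. the bolt is pushed home into the keeper (value of joint bolt above 0.029 m and y of bolt_tip in the frame of keeper_mouth below -0.019 m), for 0.1 s.
At the end, for the whole second after the job is handed in: The bar is down (within 0.03 rad of level), the bolt has travelled more than 29 of its 34 mm so that its nose is at least 19 mm into the 22 mm deep keeper, and the stud sits flat in its nest (within 6 mm of the nest's centre, not lifted by more than 4 mm, tilted less than 0.06 rad) (all of step 2 and value of joint hold_down_bar below 0.03 rad and horizontal distance between nest_stud and nest below 0.006 m and height (world z) of nest_stud below 0.016 m and angle between nest_stud's own z axis and vertical below 0.06 rad); the robot touches nothing.
It fails at once if one of the bystanders is moved by more than 20 mm (distance of any of spare_stud, green_cup, thread_lock, gaskets, driver from where it was at the start of the episode above 0.02 m).
It fails at once if the stud is knocked out of its nest (horizontal distance between nest_stud and nest above 0.012 m or angle between nest_stud's own z axis and vertical above 0.2 rad).
It also fails if it takes over 40 s, if anything falls off the work surface, if the arm or the gripper's body presses on something with over 40 N, if the wrist force passes 120 N, or if a joint passes its speed limit or range.

## Working session

There is one attempt and no reset: what is moved stays moved. The work goes in short steps, Python scripts to look and compute and a tool call to move; the robot and the scene stay as the last step left them, time stands still between calls to the robot, and variables do not carry over. Pictures are saved under pics/ and viewed, at most 10 in all, crops included, and the job is handed in when it is done.

```bash
ls; mkdir -p pics; python3 - <<'E'
from cell import robot
import cv2,pickle
for n in("side","top"):
    f=robot.grab_frame(n); cv2.imwrite(f"pics/{n}0.png",f["pixels"][:,:,::-1]); pickle.dump(f,open(n+".pkl","wb"))
    print(n,f["K"],f["D"],f["extrinsics"])
print(robot.get_obs())
E
```

```text
cell.py
pics
side [[598.52024202   0.         325.78200857]
 [  0.         598.52024202 230.96697811]
 [  0.           0.           1.        ]] [-0.00636718  0.          0.          0.          0.        ] [[ 9.73279701e-01 -2.29262718e-01  1.28541985e-02 -5.74196405e+02]
 [-1.40502427e-01 -6.38877042e-01 -7.56369747e-01  2.29034607e+02]
 [ 1.81619637e-01  7.34353274e-01 -6.54018024e-01  9.49450461e+02]
 [ 0.00000000e+00  0.00000000e+00  0.00000000e+00  1.00000000e+00]]
top [[624.91310608   0.         313.88101172]
 [  0.         624.91310608 245.71564897]
 [  0.           0.           1.        ]] [-0.04734614  0.          0.          0.          0.        ] [[ 2.42376605e-02 -9.99665523e-01 -9.02099133e-03  1.18494146e+02]
 [-9.93809644e-01 -2.31150861e-02 -1.08665008e-01  6.46785264e+02]
 [ 1.08420141e-01  1.15989337e-02 -9.94037493e-01  1.36182710e+03]
 [ 0.00000000e+00  0.00000000e+00  0.00000000e+00  1.00000000e+00]]
{'t': 0.1, 'joint_positions': array([-1.21564226e+00,  3.51200959e-01,  1.65234188e+00, -2.82208917e-05,
        1.13912260e+00, -8.46039160e-02]), 'joint_vel': array([-0.00050142, -0.0029137 , -0.00310435,  0.00133871,  0.00027769,
        0.00069409]), 'effort': array([ 9.33568954e-04, -5.06833398e+01, -2.91874659e+01, -5.77965238e-05,
        2.64847600e-03, -1.82224437e-05]), 'ee_pos': array([ 234.05782488, -497.38403844,  230.8089959 ]), 'eef_rot': array([ 9.75922420e-01,  2.18117267e-01, -8.50354361e-05, -5.29765458e-04]), 'ft_force': array([ 0.09087599,  0.72312721, -0.10724778]), 'ft_torque': array([-0.01836674,  0.04484911,  0.01892488]), 'grasp_force': 0.0, 'opening': 1.0000319908213415}
```

View pics/side0.png

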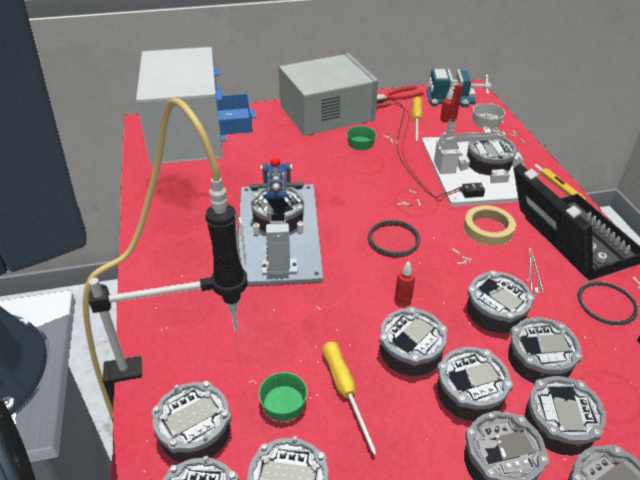

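View pics/top0.png

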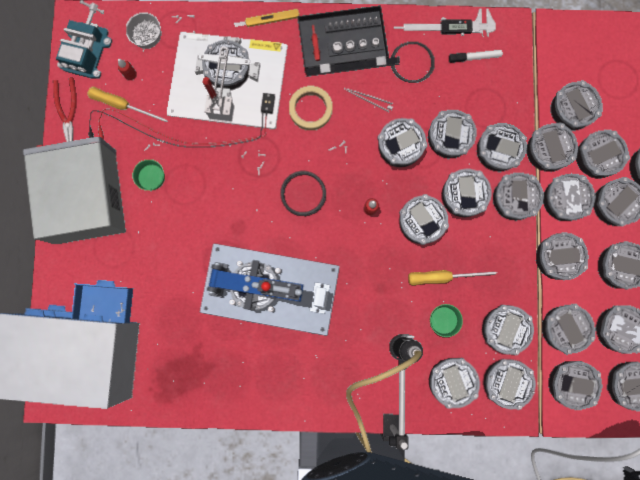

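The side view shows the fixture at about (280,235) with the red knob at (275,161). In the top view the plate spans (202–340, 244–333) with the knob at (265,286). A hanging driver on a stand sits at about (405,345) in the top view. I'll enlarge both.

```bash
python3 - <<'E'
import cv2,numpy as np
a=cv2.imread("pics/side0.png")[145:295,225:335]; b=cv2.imread("pics/top0.png")[235:340,195:345]
cv2.imwrite("pics/c1.png",cv2.resize(a,None,fx=4,fy=4,interpolation=cv2.INTER_CUBIC))
cv2.imwrite("pics/c2.png",cv2.resize(b,None,fx=5,fy=5,interpolation=cv2.INTER_CUBIC))
E
```

```text
(no output)
```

View pics/c1.png

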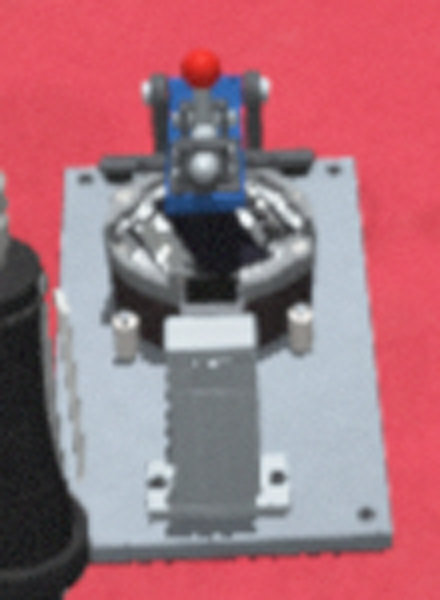

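View pics/c2.png

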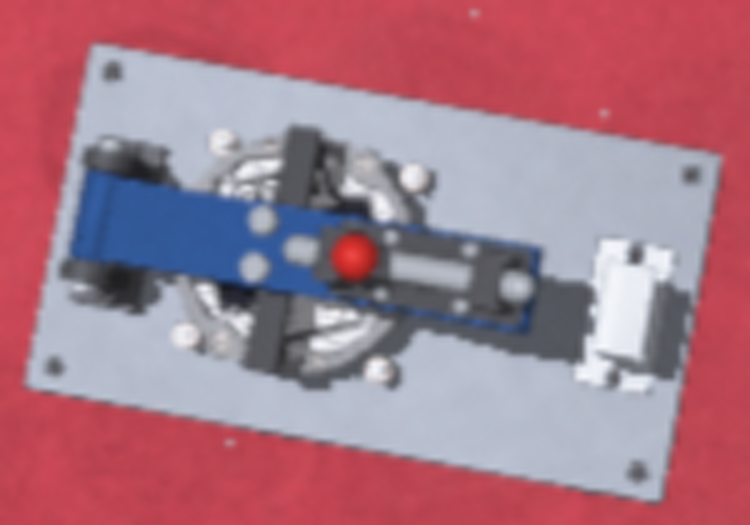

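Top crop: plate corners at (92,43), (721,155), (661,502) and (25,388), knob at (354,257). Side crop: knob at (201,68), plate corners at (353,158), (65,168) and (391,535). The bar is raised and its straps cover the middle of it.

```bash
cat >h.py <<'E'
import cv2,numpy as np,pickle
from scipy.spatial.transform import Rotation as R
from scipy.optimize import least_squares
C={n:pickle.load(open(n+".pkl","rb")) for n in("side","top")}
def proj(n,P):
    f=C[n];E=f["extrinsics"]
    return cv2.projectPoints(np.float64(P).reshape(-1,3),cv2.Rodrigues(E[:3,:3])[0],E[:3,3],f["K"],f["D"])[0].reshape(-1,2)
def px(n,uv):
    k,o=((4,(225,145)) if n=="side" else (5,(195,235)))
    return (np.float64(uv)+.5)/k-.5+o
def tri(s,t):
    return least_squares(lambda P:np.r_[proj("side",P)[0]-s,proj("top",P)[0]-t],[500,0,100])
E
python3 - <<'E'
from h import *
cor=np.array([[80,146.5,12],[80,-146.5,12],[-80,-146.5,12],[-80,146.5,12]])
t=px("top",[[92,43],[721,155],[661,502],[25,388]]); s=px("side",[[353,158],[391,535],[65,168]])
def W(p,X): return R.from_euler("z",p[3]).apply(X)+p[:3]
def f(p): return np.r_[(proj("top",W(p,cor))-t).ravel(),(proj("side",W(p,cor[[0,1,3]]))-s).ravel()]
r=least_squares(f,[500,0,0,-.17]);print("fixture",r.x,r.fun.round(1))
k=tri(px("side",[201,68]),px("top",[354,257]));print("knob",k.x,k.fun.round(2))
p=r.x; q=R.from_euler("z",-p[3]).apply(k.x-p[:3]);print("in fixture",q)
y,z=116.5-q[1],q[2]-79
print("r",np.hypot(y,z)); th=np.arctan2(z,y)-np.arctan2(47,145);print("th",th,"along",y*np.cos(th)+z*np.sin(th))
print("tip px check: hinge",proj("top",W(p,[[0,116.5,79]])))
np.save("fx.npy",p)
E
```

```text
fixture [ 5.45706555e+02  2.32656920e+02 -7.87670865e-01 -1.53634619e-01] [-0.3 -0.1  0.4  0.   0.   0.7 -0.5  0.2  0.3  0.1  0.6 -0.1 -0.2  0.2]
knob [545.10048804 226.93046247 178.17118197] [ 0.03 -0.   -0.    0.03]
in fixture [  0.27739673  -5.75175496 178.95885284]
r 157.91536926835323
th 0.3719574295363641 along 150.220917412244
tip px check: hinge [[213.86886963 278.1868618 ]]
```

Fixture pose is consistent: residuals under 1 px and the plate underside at z ≈ -0.8. The knob is 158 mm from the hinge, which gives a bar angle of about 0.38 rad and a bolt out by about 5 mm. Next I'll check the hanging driver as an obstacle and work out the poses.

```bash
python3 - <<'E'
from h import *
for n,s,t in(("drv top",(217,183),(416,351)),("collar",(228,282),(404,346)),("hose top",(172,100),(350,390)),("post top",(99,290),(403,441)),("arm joint",(215,284),(404,362))):
    k=tri(s,t);print(n,k.x.round(0),k.fun.round(1))
p=np.load("fx.npy")
yaw=p[3]
# tool: z down, y along fixture +-x
for sg in(1,-1):
    y=sg*np.array([np.cos(yaw),np.sin(yaw),0]);z=np.array([0,0,-1.]);x=np.cross(y,z)
    T=R.from_matrix(np.c_[x,y,z]); c=R.from_quat([9.75922420e-01,2.18117267e-01,0,0])
    print(sg,x,"rotvec in tool",(c.inv()*T).as_rotvec())
    d=np.array([545.1,226.9,178.2])-[234,-497,231];print("d in current tool",c.inv().apply(d))
E
```

```text
drv top [432. -49. 345.] [ 0.7 -0.  -0.1  0.9]
collar [430. -52. 168.] [ 1.2 -0.1 -0.1  1.6]
hose top [382.  66. 408.] [-5.   0.3  0.2 -6. ]
post top [251. -49. 189.] [ 0.3 -0.   0.   0.4]
arm joint [406. -52. 169.] [-1.8  0.1  0.2 -2.5]
1 [0.15303094 0.9882214  0.        ] rotvec in tool [ 0.         0.        -0.9773919]
d in current tool [ 589.68554263 -522.57571778   52.8       ]
-1 [-0.15303094 -0.9882214  -0.        ] rotvec in tool [-0.         -0.          2.16420075]
d in current tool [ 589.68554263 -522.57571778   52.8       ]
```
Driver stands at (432,-49), z 345 top with hose to ~410+ curving via (382,66). It stands between. The robot arm sweeping from joint1=-1.2 to +0.4 would hit it: driver at radius 435 from base at z up to 345, hose top maybe 420. The arm passing over at y=-49 must have: TCP at radius well beyond or gripper above 410+. Forearm passes over... Option: raise TCP to z~500+, radius 600? With arm's elbow up; forearm from elbow(high) to wrist. The gripper + wrist over... Or retract: TCP radius ~ 275 with arm behind post? Post at (251,-49) z 189 base and hose goes there too (to 250ish). Over: TCP z 550 at radius 450; all arm links above that presumably (forearm from the elbow high). Upper arm near base with elbow at maybe z 700. Fine. Is there a hose collision? Probably, everything rendered solid. Alternatively swing the long way behind? No (wall etc.).

Driver stand and hose are at about (430,-50), up to z ≈ 410. I'll go over the top at z ≈ 525, rotating during the rise.

Units first: shifts go in shares of 50 mm and turns go in units of 0.25 rad. So -37 mm is -0.74, -0.122 rad is -0.488.

Call:
{"op": "drive_effector", "data": {
  "motion": [
    [0, 0, -0.74, 0, 0, -0.488],
    [0, 0, -0.74, 0, 0, -0.488],
    [0, 0, -0.74, 0, 0, -0.488],
    [0, 0, -0.74, 0, 0, -0.488],
    [0, 0, -0.74, 0, 0, -0.488],
    [0, 0, -0.74, 0, 0, -0.488],
    [0, 0, -0.74, 0, 0, -0.488],
    [0, 0, -0.74, 0, 0, -0.488]
  ],
  "aperture": 0.55,
  "clamp_n": 40
}}

```text
t: 0.9
ee_pos: [234.1, -497.3, 528.6]
eef_rot: [0.758, 0.652, 0.0, -0.0]
ft_force: [-0.3, -1.0, -0.7]
opening: 0.551
grasp_force: 0.0
```

Call:
{"op": "drive_effector", "data": {
  "motion": [
    [0, 0, 0, 0, 0, 0],
    [0, 0, 0, 0, 0, 0]
  ]
}}

```text
t: 1.1
ee_pos: [234.2, -497.7, 527.1]
eef_rot: [0.76, 0.65, -0.0, 0.0]
ft_force: [0.1, 0.7, -1.0]
opening: 0.549
grasp_force: 0.0
```

Call:
{"op": "drive_effector", "data": {
  "motion": [
    [0.954, 0.246, 0, 0, 0, 0],
    [0.954, 0.246, 0, 0, 0, 0],
    [0.954, 0.246, 0, 0, 0, 0],
    [0.954, 0.246, 0, 0, 0, 0],
    [0.954, 0.246, 0, 0, 0, 0],
    [0.954, 0.246, 0, 0, 0, 0],
    [0.954, 0.246, 0, 0, 0, 0],
    [0.954, 0.246, 0, 0, 0, 0]
  ]
}}

```text
t: 1.9
ee_pos: [390.4, -133.8, 525.8]
eef_rot: [0.76, 0.65, -0.0, -0.001]
ft_force: [-0.0, -0.4, -1.0]
opening: 0.549
grasp_force: 0.0
```

Call:
{"op": "drive_effector", "data": {
  "motion": [
    [0.954, 0.246, 0, 0, 0, 0],
    [0.954, 0.246, 0, 0, 0, 0],
    [0.954, 0.246, 0, 0, 0, 0],
    [0.954, 0.246, 0, 0, 0, 0],
    [0.954, 0.246, 0, 0, 0, 0],
    [0.954, 0.246, 0, 0, 0, 0],
    [0.954, 0.246, 0, 0, 0, 0],
    [0.954, 0.246, 0, 0, 0, 0]
  ]
}}

```text
t: 2.7
ee_pos: [546.7, 228.1, 525.5]
eef_rot: [0.76, 0.65, -0.001, -0.0]
ft_force: [0.1, -1.7, 1.1]
opening: 0.55
grasp_force: 0.0
```

Call:
{"op": "drive_effector", "data": {
  "motion": [
    [0, 0, 0, 0, 0, 0],
    [0, 0, 0, 0, 0, 0]
  ]
}}

```text
t: 2.9
ee_pos: [546.6, 226.7, 525.0]
eef_rot: [0.76, 0.65, -0.002, -0.001]
ft_force: [-0.6, -0.3, 0.8]
opening: 0.55
grasp_force: 0.0
```

Call:
{"op": "drive_effector", "data": {
  "motion": [
    [0, -0.03, 1, 0, 0, 0],
    [0, 0, 1, 0, 0, 0],
    [0, 0, 1, 0, 0, 0],
    [0, 0, 1, 0, 0, 0],
    [0, 0, 1, 0, 0, 0],
    [0, 0, 0.9, 0, 0, 0],
    [0, 0, 0, 0, 0, 0]
  ]
}}

```text
t: 3.6
ee_pos: [541.9, 224.0, 227.2]
eef_rot: [0.76, 0.649, -0.005, -0.002]
ft_force: [-0.9, -0.6, 0.8]
opening: 0.552
grasp_force: 0.0
```

```bash
python3 - <<'E'
from cell import robot
import cv2,numpy as np
a=robot.grab_frame("side")["pixels"][80:230,200:350,::-1];b=robot.grab_frame("top")["pixels"][210:360,190:340,::-1]
cv2.imwrite("pics/a.png",cv2.resize(np.hstack([a,b]),(800,400),interpolation=cv2.INTER_CUBIC))
E
```

```text
(no output)
```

View pics/a.png

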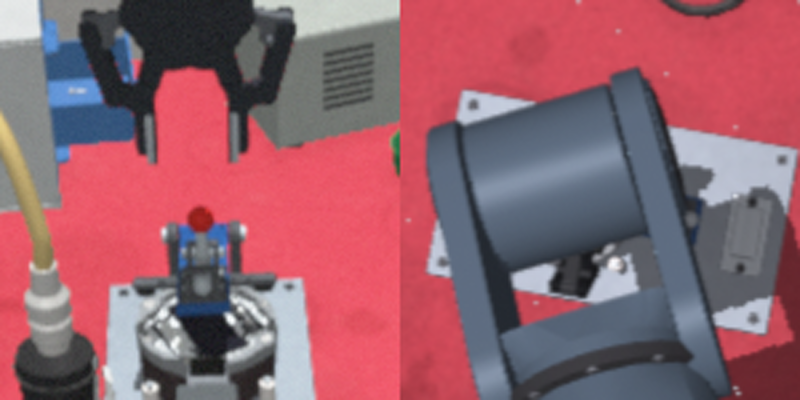

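The fingers straddle the knob, with tips at (150,160) and (238,160) in the left half and the knob at (200,218). They are about 3 mm off, so I'll correct that and descend.

```bash
python3 -c "
from cell import robot
o=robot.get_obs();print(o['ee_pos'],o['ft_force'])"
```

```text
[545.14266193 225.42874909 233.77985117] [0.66492321 0.02703    1.50253017]
```

Call:
{"op": "drive_effector", "data": {
  "motion": [
    [0.06, 0.06, 0.4, 0, 0, 0],
    [0, 0, 0.4, 0, 0, 0],
    [0, 0, 0, 0, 0, 0],
    [0, 0, 0, 0, 0, 0],
    [0, 0, 0, 0, 0, 0]
  ]
}}

```text
t: 4.2
ee_pos: [549.4, 228.9, 194.8]
eef_rot: [0.76, 0.65, 0.002, 0.001]
ft_force: [0.2, 0.7, -0.5]
opening: 0.552
grasp_force: 0.0
```

Converted, 14 mm is 0.28, -3.8 mm is -0.076.

Call:
{"op": "drive_effector", "data": {
  "motion": [
    [-0.05, -0.076, 0.28, 0, 0, 0],
    [0, 0, 0.28, 0, 0, 0],
    [0, 0, 0, 0, 0, 0],
    [0, 0, 0, 0, 0, 0]
  ]
}}

```text
t: 4.6
ee_pos: [544.5, 226.9, 164.7]
eef_rot: [0.76, 0.65, 0.0, 0.0]
ft_force: [-0.4, -0.3, -0.2]
opening: 0.551
grasp_force: 0.0
```

Call:
{"op": "drive_effector", "data": {
  "motion": [
    [0, 0, 0, 0, 0, 0],
    [0, 0, 0, 0, 0, 0],
    [0, 0, 0, 0, 0, 0],
    [0, 0, 0, 0, 0, 0]
  ],
  "aperture": 0,
  "clamp_n": 30
}}

```text
t: 5.0
ee_pos: [545.0, 226.9, 165.0]
eef_rot: [0.76, 0.65, 0.001, 0.0]
ft_force: [3.6, -0.3, 2.9]
opening: 0.197
grasp_force: 29.3
```

Converted, 6.5 mm is 0.13, 6.4 mm is 0.128.

Call:
{"op": "drive_effector", "data": {
  "motion": [
    [-0.082, 0, 0.122, 0, 0, 0],
    [-0.08, 0, 0.126, 0, 0, 0],
    [-0.072, 0, 0.128, 0, 0, 0],
    [-0.064, 0, 0.13, 0, 0, 0],
    [0, 0, 0, 0, 0, 0]
  ]
}}

```text
t: 5.5
ee_pos: [542.4, 211.2, 138.0]
eef_rot: [0.76, 0.65, 0.0, 0.0]
ft_force: [8.2, -3.6, -5.7]
opening: 0.191
grasp_force: 29.3
```

Call:
{"op": "drive_effector", "data": {
  "motion": [
    [-0.06, 0.006, 0.134, 0, 0, 0],
    [-0.054, 0.006, 0.136, 0, 0, 0],
    [-0.046, 0.006, 0.14, 0, 0, 0],
    [-0.04, 0, 0.14, 0, 0, 0],
    [0, 0, 0, 0, 0, 0],
    [0, 0, 0, 0, 0, 0],
    [0, 0, 0, 0, 0, 0]
  ]
}}

```text
t: 6.2
ee_pos: [541.1, 201.9, 110.7]
eef_rot: [0.76, 0.65, -0.0, -0.0]
ft_force: [4.5, -1.8, -1.4]
opening: 0.196
grasp_force: 31.0
```

```bash
python3 - <<'E'
from cell import robot
import cv2,numpy as np
a=robot.grab_frame("side")["pixels"][140:290,220:340,::-1]
cv2.imwrite("pics/d.png",cv2.resize(a,None,fx=4,fy=4,interpolation=cv2.INTER_CUBIC))
E
```

```text
(no output)
```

View pics/d.png

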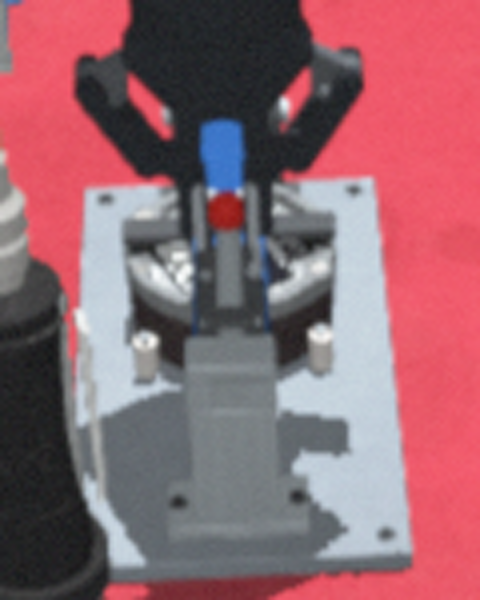

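The bar looks level: the knob is at crop (227,211), just above the keeper line. I'll check it numerically.

```bash
python3 - <<'E'
from h import *
from cell import robot
p=np.load("fx.npy");o=robot.get_obs();print(o['ee_pos'],o['ft_force'],o['opening'])
m=np.array([227.5/4-.5+220,211.5/4-.5+140]);print("meas",m)
for th in(0,.03,.06):
  for s in(0,4,9):
    a=145+s;k=[0,116.5-a*np.cos(th)+47*np.sin(th),79+a*np.sin(th)+47*np.cos(th)]
    w=R.from_euler("z",p[3]).apply(k)+p[:3]
    print(th,s,w.round(1),proj("side",w)[0].round(1))
E
```

```text
[541.04420836 201.94316024 110.73400865] [ 4.99562929 -1.90782455 -1.69932196] 0.19643106289930848
meas [276.375 192.375]
0 0 [541.3 204.5 125.2] [276.1 192.2]
0 4 [540.7 200.5 125.2] [276.2 193.5]
0 9 [540.  195.6 125.2] [276.2 195.1]
0.03 0 [541.6 206.  129.5] [276.  189.8]
0.03 4 [541.  202.  129.7] [276.1 191.1]
0.03 9 [540.2 197.1 129.8] [276.1 192.6]
0.06 0 [541.8 207.5 133.8] [275.9 187.5]
0.06 4 [541.2 203.6 134.1] [275.9 188.6]
0.06 9 [540.4 198.7 134.4] [276.  190.1]
```

Converted, 2 mm is 0.04, 1 mm is 0.02.

Call:
{"op": "drive_effector", "data": {
  "motion": [
    [0, 0, 0.04, 0, 0, 0],
    [0, 0, 0.02, 0, 0, 0],
    [0, 0, 0, 0, 0, 0],
    [0, 0, 0, 0, 0, 0],
    [0, 0, 0, 0, 0, 0]
  ]
}}

```text
t: 6.75
ee_pos: [541.5, 202.6, 110.0]
eef_rot: [0.76, 0.65, 0.001, -0.0]
ft_force: [-3.7, -1.5, 21.9]
opening: 0.195
grasp_force: 32.4
```

The force rises to 22 N against a hard stop, so the bar is down. Now slide the bolt.

Call:
{"op": "drive_effector", "data": {
  "motion": [
    [-0.08, 0, -0.03, 0, 0, 0],
    [-0.1, 0, 0, 0, 0, 0],
    [-0.1, 0, 0, 0, 0, 0],
    [-0.1, 0, 0, 0, 0, 0],
    [-0.1, 0, 0, 0, 0, 0],
    [-0.1, 0, 0, 0, 0, 0],
    [0, 0, 0, 0, 0, 0]
  ],
  "clamp_n": 50
}}

```text
t: 7.45
ee_pos: [536.8, 173.3, 110.4]
eef_rot: [0.76, 0.65, 0.0, -0.0]
ft_force: [-0.4, -2.1, 11.2]
opening: 0.183
grasp_force: 49.3
```

Call:
{"op": "drive_effector", "data": {
  "motion": [
    [-0.06, 0, 0, 0, 0, 0],
    [-0.06, 0, 0, 0, 0, 0],
    [0, 0, 0, 0, 0, 0],
    [0, 0, 0, 0, 0, 0],
    [0, 0, 0, 0, 0, 0]
  ]
}}

```text
t: 7.95
ee_pos: [536.4, 170.5, 110.5]
eef_rot: [0.76, 0.65, 0.003, -0.001]
ft_force: [3.3, 20.4, 5.2]
opening: 0.185
grasp_force: 48.9
```

The stop is met: 20 N, with the knob where 34 mm of travel puts it (y ≈ 171). Release and retreat straight up.

Converted, 2 mm is 0.04.

Call:
{"op": "drive_effector", "data": {
  "motion": [
    [0.04, 0, 0, 0, 0, 0],
    [0, 0, 0, 0, 0, 0]
  ]
}}

```text
t: 8.15
ee_pos: [536.4, 170.8, 110.4]
eef_rot: [0.76, 0.65, 0.001, -0.0]
ft_force: [1.3, 7.7, 9.1]
opening: 0.185
grasp_force: 49.3
```

Call:
{"op": "drive_effector", "data": {
  "motion": [
    [0, 0, 0, 0, 0, 0],
    [0, 0, 0, 0, 0, 0],
    [0, 0, 0, 0, 0, 0],
    [0, 0, 0, 0, 0, 0]
  ],
  "aperture": 0.6
}}

```text
t: 8.55
ee_pos: [535.8, 169.4, 109.6]
eef_rot: [0.76, 0.65, -0.001, -0.0]
ft_force: [-1.3, -0.2, 0.0]
opening: 0.601
grasp_force: 0.0
```

Call:
{"op": "drive_effector", "data": {
  "motion": [
    [0, 0, -0.2, 0, 0, 0],
    [0, 0, -0.6, 0, 0, 0],
    [0, 0, -1, 0, 0, 0],
    [0, 0, -1, 0, 0, 0],
    [0, 0, -1, 0, 0, 0],
    [0, 0, -1, 0, 0, 0],
    [0, 0, 0, 0, 0, 0]
  ]
}}

```text
t: 9.25
ee_pos: [537.8, 169.9, 357.8]
eef_rot: [0.76, 0.65, 0.005, 0.003]
ft_force: [0.9, 0.1, -0.1]
opening: 0.603
grasp_force: 0.0
```

```bash
python3 - <<'E'
from cell import robot
import cv2,numpy as np
a=robot.grab_frame("side")["pixels"][140:290,220:340,::-1]
cv2.imwrite("pics/e.png",cv2.resize(a,None,fx=4,fy=4,interpolation=cv2.INTER_CUBIC))
E
```

```text
(no output)
```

View pics/e.png

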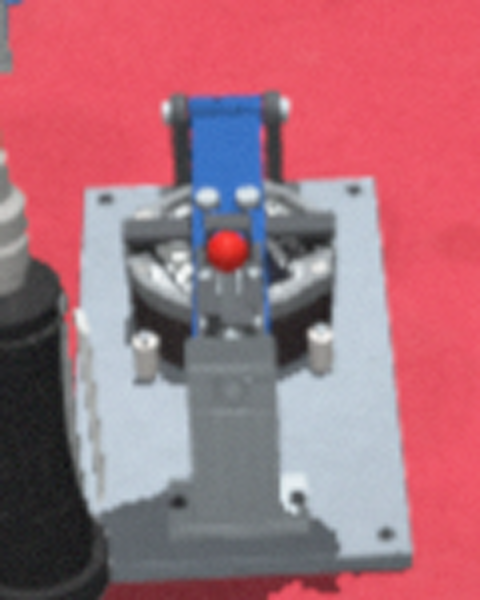

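The bar is level, the bolt nose shows in the keeper window at (233,388), the knob is at (227,250), and the stud is still between its dowels. One last numeric check of the knob before handing in.

```bash
python3 - <<'E'
from h import *
import cv2
p=np.load("fx.npy")
for q in("d","e"):
    im=cv2.imread(f"pics/{q}.png").astype(int);m=(im[150:300,:,2]-im[150:300,:,1]>90)&(np.arange(480)[None]>205)&(np.arange(480)[None]<250)
    y,x=np.nonzero(m);print(q,(x.min(),x.max(),y.min()+150,y.max()+150),px("side",[x.mean(),y.mean()+150])-[5,5])
for s in(0,2,29,32,34):
    w=R.from_euler("z",p[3]).apply([0,116.5-145-s,126])+p[:3];print(s,proj("side",w)[0])
E
```

```text
d (np.int64(210), np.int64(241), np.int64(194), np.int64(226)) [276.01372491 192.39566116]
e (np.int64(208), np.int64(246), np.int64(231), np.int64(269)) [276.36204663 202.01468048]
0 [276.13130064 192.15437335]
2 [276.14748148 192.80298756]
29 [276.3703633  201.73431027]
32 [276.39564978 202.74724074]
34 [276.41256671 203.42486265]
```

The knob reads about 30 mm of travel in the image, against about 34 mm by force. That margin is thin, so I'll push again from behind with closed fingers to be sure.

Call:
{"op": "drive_effector", "data": {
  "motion": [
    [0.74, 0, 0, 0, 0, 0],
    [0, 0, 1, 0, 0, 0],
    [0, 0, 1, 0, 0, 0],
    [0, 0, 0.8, 0, 0, 0],
    [0, 0, 0, 0, 0, 0],
    [0, 0, 0, 0, 0, 0],
    [0, 0, 0, 0, 0, 0]
  ],
  "aperture": 0,
  "clamp_n": 40
}}

```text
t: 10.0
ee_pos: [542.9, 206.3, 212.4]
eef_rot: [0.76, 0.65, 0.001, 0.001]
ft_force: [-0.0, 0.2, 0.1]
opening: 0.005
grasp_force: 0.0
```

Converted, 40 mm is 0.8, 12 mm is 0.24.

Call:
{"op": "drive_effector", "data": {
  "motion": [
    [0, -0.02, 0.8, 0, 0, 0],
    [0, 0, 0.8, 0, 0, 0],
    [0, 0, 0.24, 0, 0, 0],
    [0, 0, 0, 0, 0, 0],
    [0, 0, 0, 0, 0, 0],
    [-0.1, 0, 0, 0, 0, 0],
    [-0.1, 0, 0, 0, 0, 0],
    [0, 0, 0, 0, 0, 0]
  ]
}}

```text
t: 10.8
ee_pos: [539.6, 195.8, 118.9]
eef_rot: [0.76, 0.65, 0.0, 0.0]
ft_force: [0.4, -0.3, 0.1]
opening: -0.006
grasp_force: 0.0
```

Call:
{"op": "drive_effector", "data": {
  "motion": [
    [-0.04, 0, 0, 0, 0, 0],
    [-0.04, 0, 0, 0, 0, 0],
    [0, 0, 0, 0, 0, 0],
    [0, 0, 0, 0, 0, 0]
  ]
}}

```text
t: 11.2
ee_pos: [538.9, 192.6, 118.2]
eef_rot: [0.76, 0.65, 0.0, 0.0]
ft_force: [0.6, 2.0, 1.7]
opening: 0.0
grasp_force: 1.1
```

Call:
{"op": "drive_effector", "data": {
  "motion": [
    [-0.04, 0, 0, 0, 0, 0],
    [0, 0, 0, 0, 0, 0],
    [0, 0, 0, 0, 0, 0]
  ]
}}

```text
t: 11.5
ee_pos: [538.9, 192.1, 118.3]
eef_rot: [0.76, 0.65, 0.002, -0.001]
ft_force: [1.2, 13.1, -1.1]
opening: 0.001
grasp_force: 6.6
```

Call:
{"op": "drive_effector", "data": {
  "motion": [
    [-0.04, 0, 0, 0, 0, 0],
    [0, 0, 0, 0, 0, 0],
    [0, 0, 0, 0, 0, 0]
  ]
}}

```text
t: 11.8
ee_pos: [538.9, 191.7, 118.4]
eef_rot: [0.76, 0.65, 0.003, -0.001]
ft_force: [2.5, 24.2, -2.6]
opening: 0.0
grasp_force: 12.4
```

The bolt doesn't budge at 24 N (its friction is 2.5 N), so it is home against its stop. Back off and hand in.

Call:
{"op": "drive_effector", "data": {
  "motion": [
    [0.16, 0, 0, 0, 0, 0],
    [0.1, 0, 0, 0, 0, 0],
    [0, 0, -1, 0, 0, 0],
    [0, 0, -1, 0, 0, 0],
    [0, 0, -1, 0, 0, 0],
    [0, 0, -1, 0, 0, 0],
    [0, 0, 0, 0, 0, 0],
    [0, 0, 0, 0, 0, 0]
  ]
}}

```text
t: 12.6
ee_pos: [540.3, 201.1, 318.6]
eef_rot: [0.76, 0.65, 0.0, 0.0]
ft_force: [-0.2, -0.4, -1.2]
opening: 0.0
grasp_force: 0.0
```

```bash
python3 - <<'E'
from cell import robot
print(robot.sign_off())
E
```

```text
the job is handed in; nothing more can be done
None
```

The bar is down and the bolt is against its stop in the keeper (no movement at 24 N); the stud looked seated in the last picture, the arm is clear, and the job was handed in at about 12.6 s with no verdict returned.

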